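# Clamp a bridge blank in the cam fixture

## Task

Lay the rosewood bridge blank in the nest of the cam fixture, flat on the lands between jaw and fence and butted up against the brass end stop. Then turn the crank clockwise (seen from above) over the hump of the cam until the follower's roller rests in the flat dwell just beyond it, so that the blank stays clamped by itself when you let go. Feel for the dwell and stop there: do not force the cam against its small stop pin, and leave the other things on the bench alone.

Things in the scene. Friction and masses are not known exactly. Their poses are not given: they have to be found in the camera images.
- bridge_blank: rosewood guitar bridge blank, a dark flat bar 28 mm wide, 190 mm long, 10 mm thick (12 mm at the ridge), lying loose on the bench left of the fixture, 50 to 100 g. Origin: centre of its underside. Its own axes lie 6 degrees askew of the bar: use the point blank for its direction
- blank (a point): the same centre of the blank's underside, with y along the bar's length (190 mm), x across its width (28 mm), z up. Either way round will do
- fixture: cam fixture fixed to the bench: plywood base 230 x 253 mm, 18 mm thick. Origin: on the bench under it; y runs from the camshaft (y -90 mm) past carriage and jaw to nest and fence, x along the nest to the end stop; turned up to 0.25 rad from the world axes. Nothing on it is over 48 mm high except shaft and crank (arm 46 to 58, shaft end 71, handle 58 to 112 mm above the bench)
- nest (a point): where the centre of the blank's underside belongs when clamped: on the lands, 26 mm above the bench; axes as the fixture's, the blank's length along x. The fence's face is at y +14 mm (two blocks, 16 mm above the lands), the open jaw's at y -22 mm (pads 17 mm above the lands): 8 mm play. Fence, jaw and lands are open from x -37 to +37 mm for the fingers; there the floor is 8 mm below the lands
- end_stop (a point): middle of the face of the brass end stop, 14 mm high above the lands, at the +x end of the nest (nest x +95 mm). The blank's end is slid against it along the nest's +x
- cam_axis (a point): on the vertical axis of the camshaft, at the height of the handle's grip point; the handle goes round it on a circle of 65 mm radius, clockwise seen from above (angle falling) to clamp
- handle_grip (a point): on the axis of the crank's upright black handle, 90 mm above the bench: a free-spinning sleeve 20 mm across, 54 mm tall (top 22 mm above this point); can be held without turning the wrist, or pushed. The crank is clamped on the camshaft at an angle that differs by up to 0.5 rad either way, and the cam starts anywhere on its base circle, so its bearing does not tell where the dwell is
- follower (a joint): travel of the roller carriage towards the nest, m: about 0 with the roller on the cam's base circle (jaw open), 0.008 as the jaw meets the blank, 0.0120 on the hump, 0.0109 in the flat dwell just past it. The crank turns about 1.8 to 3.0 rad from its start to where the dwell begins; the dwell is free for about 0.2 rad, then the stop blocks
- jaw: sprung jaw bar, 164 mm long, two cork-faced pads; origin below the middle of its face, at bench height; axes as the fixture's. Past contact with the blank its springs resist: rising to 6 to 8 N at the handle, falling to nothing and then drawing the handle on as the hump is passed; in the dwell it turns freely. Let go before the hump, the crank springs back. About 25 N on the blank in the dwell
- stop_pin: small steel pin 6 mm across, 11 mm tall, on the plywood 36 mm from the cam's axis; the camshaft's lug meets it at the far end of the dwell. Origin: centre of its foot. It may be touched but must not bear over 35 N (about 19 N at the handle)
- glue_bottle: white glue bottle, 45 x 130 mm, loose bystander, on the bench behind the work; leave it alone. Origin: centre of its underside
- wax_tin: round tin of wax, 77 mm across, 32 mm high, loose bystander, on the bench behind the work; leave it alone. Origin: centre of its underside
- shellac_bottle: amber bottle, 46 x 106 mm, loose bystander, on the bench behind the work; leave it alone. Origin: centre of its underside
- radius_block: maple radius sanding block, 121 x 86 x 24 mm, loose bystander, lies on the bench right of the fixture; leave it alone. Origin: centre of its underside

How it is judged:
By the outcome, as a careful person would: the job done as asked, in the order asked, and still so for the second after the job is handed in, with the robot touching nothing.
It also fails if it takes over 72 s, if anything falls off the work surface, if the arm or the gripper's body presses on something with over 40 N, if the wrist force passes 120 N, or if a joint passes its speed limit or range.

## Robot

A 6-joint arm with a two-finger parallel gripper is mounted at the origin on a cart in front of the work surface, level with it; the furniture and walls round the work are solid. World frame = base frame: x ahead of the robot, y to its left, z up, the work surface at z = 0. Lengths are in m, angles in rad, forces in N, time in s.
With the tool pointing down it reaches from about 0.375 to 0.975 m from the base axis. Payload 3.8 kg.
Tool frame: the origin (TCP) lies on the centre line of the jaws, within the pads' length; the fingertips stand 17 mm ahead of it and the grasp point (between the pads) lies 2 mm behind it (bot.tip_extent is the distance from the TCP to the fingertips, in m); z points along the fingers, y is the line along which they close (so a half turn about z gives the same grasp; the last joint's range is limited). The gripper opens to 85 mm and grips with 20 to 120 N. Pads are 22 mm wide; open, the fingers measure 114 mm over their backs; the gripper's body (76 mm by 85 mm) begins 54 mm behind the grasp point. The pads swing forward as they close: fully open they stand 13 mm farther back than shut.
Start: joints at [-1.238, 0.264, 1.604, -0, 1.274, -0.037], TCP at [0.244, -0.629, 0.248] pointing down, gripper open.
Joint ranges: [-2.63, 2.63], [-0.94, 2.18], [0.31, 2.57], [-1.31, 4.45], [0, 2.66], [-2.55, 2.55]. Speed limits (rad/s): [2.57, 2.57, 3.14, 3.14, 3.14, 3.14].

## Interface

Orientations are given as a rotation vector (axis times angle).
In Python, from workcell import readout, read_camera, finish_job, bot gives the robot as it stands.
- The arm moves only by the tool jog_arm, never from a script. Its argument "deltas" is one flat list of numbers, 7 for each row, row after row: the shift along the tool's x, y, z in m, then the turn, a rotation vector about the tool's x, y, z in degrees, then the gripper command: -1 is shut, 1 is fully open, values between are in proportion. A call has 1 to 8 rows; each row is the pose to reach, as a shift and turn from the pose commanded when the call began, along the tool's axes at that moment; what a row does not reach only later rows make up. A row lasts 1/10 s, in which the tool goes at most 50 mm and 8.59 degrees, less where a joint would pass 70% of its speed; a pose out of reach is approached as far as the arm can. A call with a gripper value outside its range is refused whole. The fingers move at their own pace and stop on an object; "squeeze" is the grip in N (left out, the last holds). Time passes only in rows, so rows that repeat a pose let the fingers close. It gives the time, the measured TCP pose, the force, the opening and the grip force at its end, in the units of the state.
- readout.read_state(): the state, without advancing time (a new reading comes with each control period).
- read_camera(name): name is "scene" or "top" or "wrist"; returns a dict with "color" (400x640x3 uint8, blue, green, red), "fx", "fy", "cx", "cy" (pixels), "origin" and "attitude" of the camera in the world. Camera axes: x right, y down, z forward; pixel columns grow to the right and rows downward; lengths in m; the calibration is good to about 2 mm. The wrist camera is an equidistant fisheye: a pixel r from the principal point sees the ray r / f radians off the axis. A picture is of the moment at which its call begins. There is no depth.
- finish_job(): hands the job in; it is judged then, once.
The state is a dict: "time": time; "q": joint angles; "joint_vel": joint speeds; "joint_torque": joint torques, N m; "tool_pos": TCP position; "tcp_rot": TCP orientation; "wrist_force": force on the tool from outside, world axes, zero at the start; "torque": the same for the moment, N m; "width": opening from 0.0 (shut) to 1.0 (fully open); "grip_force": force on a finger pad.
Only numpy, scipy, OpenCV 4.12 (cv2) and the standard library are available. Lean on these libraries where they do the work, as an engineer would, in place of code of your own. Each camera call takes 0.05 s, during which the arm holds its last target. There are 200 camera calls.

## Working session

There is one attempt and no reset: what is moved stays moved. The work goes in short steps, Python scripts to look and compute and a tool call to move; the robot and the scene stay as the last step left them, time stands still between calls to the robot, and variables do not carry over. Pictures are saved under pics/ and viewed, at most 10 in all, crops included, and the job is handed in when it is done.

Besides the shell and the picture viewer there is one more tool, called after "Call:" as name(argument=value, ...), one argument or row to a line, values as JSON. jog_arm: Moves the arm, as the interface text tells. Its arguments: {"type":"object","properties":{"deltas":{"type":"array"},"squeeze":{"type":"number"}},"required":["deltas"]}

```bash
ls; mkdir -p pics
python3 - <<'E'
from workcell import readout, read_camera, bot
import cv2
s=readout.read_state(); print(s['time'],s['tool_pos'],s['tcp_rot'],bot.tip_extent)
for n in("scene","top"):
    c=read_camera(n); cv2.imwrite(f'pics/{n}0.png',c['color']); print(n,c['fx'],c['cx'],c['cy'],c['origin'],c['attitude'])
E
```

```text
pics
0.0 [ 0.24375523 -0.62873191  0.24694092] [-3.08588262e+00 -5.77200622e-01  5.01782880e-04] 0.017
scene 462.46889929315614 319.1172318130845 199.9594700400929 [-0.11923882  0.79505168  1.01160542] [-0.99220812  2.41900426 -1.11401173]
top 520.3794973278343 315.82211493973546 193.7920935555168 [0.38206304 0.00944725 1.45377169] [-2.12536208  2.13947318 -0.21132137]
```

View pics/top0.png

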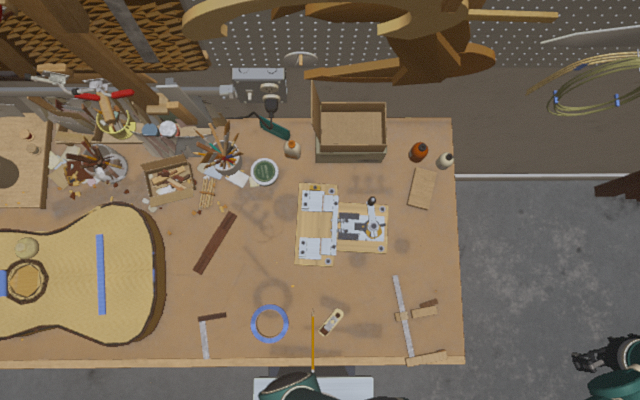

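View pics/scene0.png

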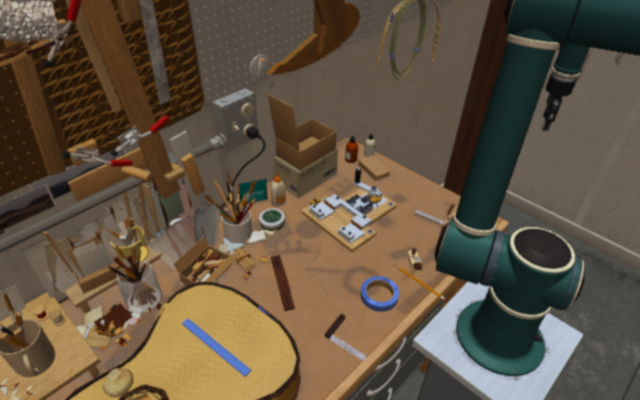

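Top view: blank from about (233,213) to (197,272); fixture near (342,225), with the brass stop at (317,187) and the handle at (372,201). I'll zoom in on it.

```bash
cat > h.py <<'E'
import numpy as np, cv2
from scipy.spatial.transform import Rotation as R
from workcell import readout, read_camera, bot
def ray(c,u,v,fish=False):
    x=(u-c['cx'])/c['fx']; y=(v-c['cy'])/c['fy']
    if fish:
        r=np.hypot(x,y); k=np.sin(r)/r if r>1e-9 else 1.; d=np.array([x*k,y*k,np.cos(r)])
    else: d=np.array([x,y,1.])
    return R.from_rotvec(c['attitude']).apply(d)
def onz(c,u,v,z,fish=False):
    d=ray(c,u,v,fish); o=np.array(c['origin']); return o+d*(z-o[2])/d[2]
def proj(c,p,fish=False):
    d=R.from_rotvec(c['attitude']).inv().apply(np.asarray(p)-np.array(c['origin']))
    if fish:
        t=np.arctan2(np.hypot(d[0],d[1]),d[2]); n=np.hypot(d[0],d[1])+1e-12
        return c['cx']+c['fx']*t*d[0]/n, c['cy']+c['fy']*t*d[1]/n
    return c['cx']+c['fx']*d[0]/d[2], c['cy']+c['fy']*d[1]/d[2]
E
python3 - <<'E'
from h import *
c=read_camera('top')
cv2.imwrite('pics/t1.png',cv2.resize(c['color'][165:290,190:400],None,fx=3.8,fy=3.8,interpolation=cv2.INTER_CUBIC))
g=cv2.cvtColor(c['color'],cv2.COLOR_BGR2GRAY)[205:280,188:243]
m=(g<75).astype('uint8'); n,l,st,ce=cv2.connectedComponentsWithStats(m); k=1+st[1:,4].argmax()
ys,xs=np.where(l==k); 
P=np.array([onz(c,x+188,y+205,.010)[:2] for x,y in zip(xs,ys)],np.float32)
print(st[k],cv2.minAreaRect(P),P.mean(0))
E
```

```text
[  6  39  22  29 144] ((0.4718310534954071, 0.29659515619277954), (0.02119961380958557, 0.08095894753932953), 58.41399383544922) [0.4681397  0.29821154]
```

View pics/t1.png

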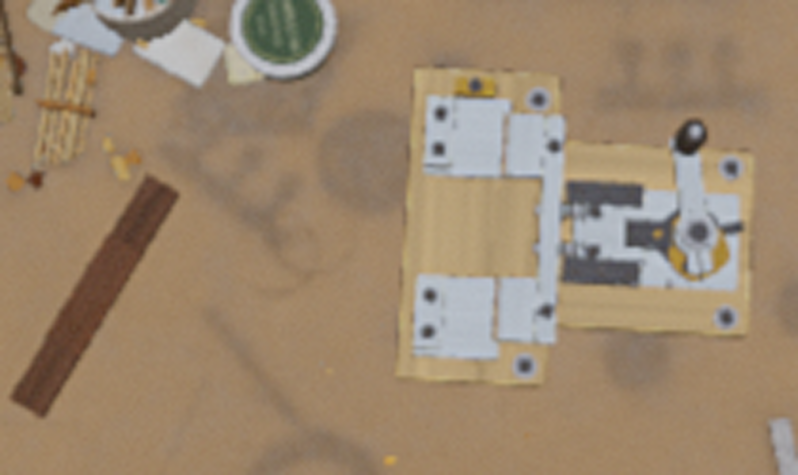

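Run:
```python
from h import *
c=read_camera('top')
f=lambda x,y,z:onz(c,190+(x+.5)/3.8-.5,165+(y+.5)/3.8-.5,z)[:2]
B=np.array([f(*p,.010) for p in[(148,176),(180,197),(42,416),(11,397)]])
print('blank',B.mean(0),np.linalg.norm(B[0]-B[3]),np.linalg.norm(B[0]-B[1])); d=B[0]+B[1]-B[2]-B[3]; print('yaw',np.degrees(np.arctan2(d[1],d[0])))
tl,tr,bl,br,rt,rb=[f(*p,.018) for p in[(414,68),(560,76),(396,376),(542,384),(752,153),(745,335)]]
print(tl,tr,bl,br,rt,rb)
for a,b in((bl,tl),(br,tr),(rb,rt)): print('x dir',np.degrees(np.arctan2(*(b-a)[::-1])),np.linalg.norm(b-a))
ym=(tl+bl)/2; yr=(rt+rb)/2; print('ydir',np.degrees(np.arctan2(*(ym-yr)[::-1])),np.linalg.norm(ym-yr))
print('stop',f(474,96,.04),'mid fence/ jaw', 'shaft',f(698,231,.071),'handle top',f(692,131,.112))
print('fence face x?', f(508,105,.042),f(495,350,.042),'jaw', f(511,118,.043),f(499,340,.043))
s=readout.read_state(); print(s['time'],R.from_rotvec(s['tcp_rot']).as_matrix().round(3))
```

```text
blank [0.5136053  0.26702892] 0.18643020819011602 0.02854736900282866
yaw -30.90608210780165
[0.67976024 0.03513794] [ 0.67316807 -0.07303729] [0.45335572 0.0485276 ] [ 0.44687771 -0.05659196] [ 0.61456115 -0.21375373] [ 0.48101543 -0.20425933]
x dir -3.384554160828411 0.22680011389168428
x dir -4.156581279607172 0.22688714988176506
x dir -4.066588291038688 0.13388279828555183
ydir 85.72067335848014 0.25154056653378987
stop [ 0.65416644 -0.00888544] mid fence/ jaw shaft [ 0.55054743 -0.16555971] handle top [ 0.61494273 -0.15816957]
fence face x? [ 0.64699405 -0.03351738] [ 0.46998342 -0.02241368] jaw [ 0.6372021  -0.03556225] [ 0.47696789 -0.0252996 ]
0.2 [[ 0.932  0.361 -0.   ]
 [ 0.361 -0.932  0.001]
 [ 0.    -0.001 -1.   ]]
```

Call:
jog_arm(
  deltas=[0.283,-0.243,0,0,0,-64,1,0.283,-0.243,0,0,0,-64,1,0.283,-0.243,0,0,0,-64,1,0.283,-0.243,0,0,0,-64,1,0.283,-0.243,0,0,0,-64,1,0.283,-0.243,0,0,0,-64,1,0.283,-0.243,0,0,0,-64,1,0.283,-0.243,0,0,0,-64,1],
  squeeze=30,
)

```text
time: 1.0
tool_pos: [0.4211, -0.297, 0.2482]
tcp_rot: [-2.305, -2.134, -0.002]
wrist_force: [-0.7, 0.1, -0.3]
width: 1.005
grip_force: 0.0
```

```bash
cat >> h.py <<'E'
def go(x,y,z,yaw):
    "deltas in tool frame to a tool-down pose with tool x at yaw (deg)"
    s=readout.read_state(); M=R.from_rotvec(s['tcp_rot']); a=np.radians(yaw)
    T=R.from_matrix(np.array([[np.cos(a),np.sin(a),0],[np.sin(a),-np.cos(a),0],[0,0,-1.]]))
    print('t',s['time'].__round__(2),'at',np.round(s['tool_pos'],4),'F',np.round(s['wrist_force'],1),'w',round(float(s['width']),3))
    d=M.inv().apply(np.array([x,y,z])-s['tool_pos']); r=np.degrees((M.inv()*T).as_rotvec())
    print('->',(x,y,z,yaw),'d',d.round(4),'rot',r.round(2))
E
python3 -c "
from h import *
go(.49,-.04,.25,149)"
```

```text
t 1.0 at [ 0.4211 -0.297   0.2482] F [-0.7  0.1 -0.3] w 1.005
-> (0.49, -0.04, 0.25, 149) d [ 0.2615  0.049  -0.0014] rot [ 6.00e-02 -5.00e-02 -6.34e+01]
```

Call:
jog_arm(
  deltas=[0.2615,0.049,0,0,0,-63.4,1,0.2615,0.049,0,0,0,-63.4,1,0.2615,0.049,0,0,0,-63.4,1,0.2615,0.049,0,0,0,-63.4,1,0.2615,0.049,0,0,0,-63.4,1,0.2615,0.049,0,0,0,-63.4,1,0.2615,0.049,0,0,0,-63.4,1,0.2615,0.049,0,0,0,-63.4,1],
)

```text
time: 1.8
tool_pos: [0.4907, -0.0428, 0.2481]
tcp_rot: [-0.84, -3.027, 0.0]
wrist_force: [-0.6, 0.2, 0.1]
width: 0.999
grip_force: 0.0
```

```bash
python3 -c "
from h import *
import pickle
c=read_camera('wrist'); cv2.imwrite('pics/w1.png',c['color']); pickle.dump(c,open('w1.pkl','wb')); print(c['fx'],c['cx'],c['cy'],c['origin'])
go(.5136,.267,.25,149)"
```

```text
309.70691628693146 328.6043268988349 195.22517143507181 [0.41841921 0.00063498 0.3743846 ]
t 1.85 at [ 0.4907 -0.0432  0.2481] F [ 0.  -1.1 -0.1] w 0.998
-> (0.5136, 0.267, 0.25, 149) d [ 0.1404  0.2776 -0.0019] rot [-0.01 -0.02 -0.05]
```

View pics/w1.png

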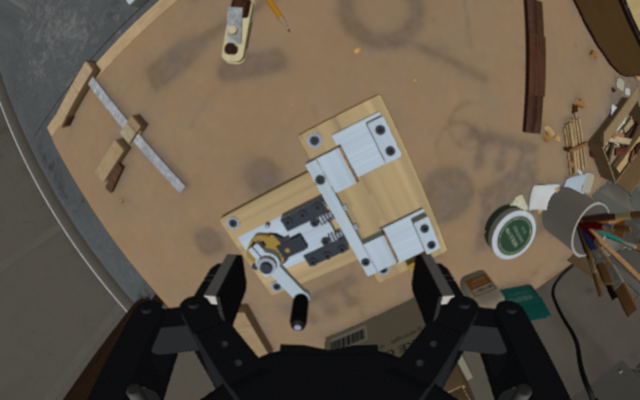

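Wrist view: the fixture is at the centre, with fence blocks at (384,138) and (431,233), cam shaft at (266,260) and handle at (299,305). The blank is upper right, (535,65). I'll zoom in for the nest edges.

```bash
python3 -c "
from h import *
im=cv2.imread('pics/w1.png')[90:290,215:455]; cv2.imwrite('pics/w1z.png',cv2.resize(im,None,fx=3,fy=3,interpolation=cv2.INTER_CUBIC))"
```

```text
(no output)
```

View pics/w1z.png

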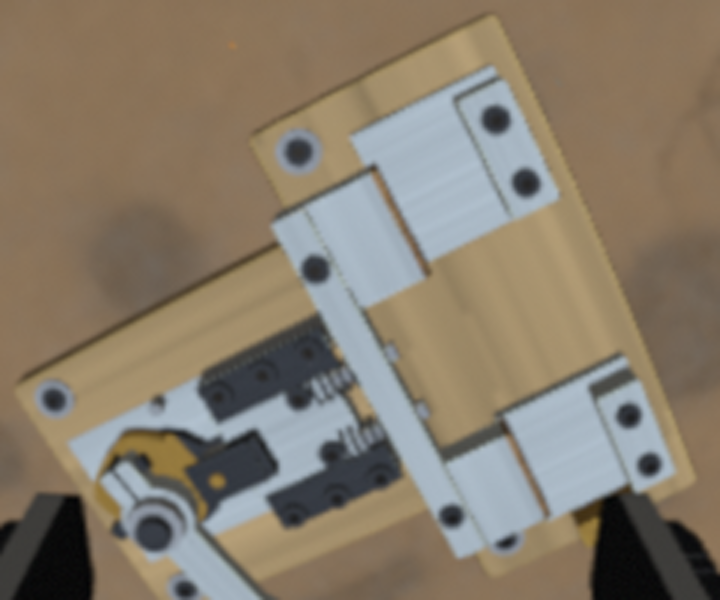

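Call:
jog_arm(
  deltas=[0.14,0.278,0,0,0,0,1,0.14,0.278,0,0,0,0,1,0.14,0.278,0,0,0,0,1,0.14,0.278,0,0,0,0,1,0.14,0.278,0,0,0,0,1,0.14,0.278,0,0,0,0,1,0.14,0.278,0,0,0,0,1,0.14,0.278,0,0,0,0,1],
)

```text
time: 2.65
tool_pos: [0.5159, 0.2677, 0.2479]
tcp_rot: [-0.847, -3.025, 0.001]
wrist_force: [-0.5, 0.0, -0.8]
width: 1.002
grip_force: 0.0
```

Run:
```python
from h import *
import pickle
w=pickle.load(open('w1.pkl','rb'))
f=lambda x,y,z:onz(w,215+(x+.5)/3-.5,90+(y+.5)/3-.5,z,True)[:2]
def L(n,a,b,z):
    A,B=f(*a,z),f(*b,z); d=B-A; print(n,A.round(4),B.round(4),np.degrees(np.arctan2(d[1],d[0])).round(2),np.linalg.norm(d).round(4))
L('jaw',(376,172),(547,515),.043)
L('fence42',(456,98),(634,492),.042)
L('fence ends',(510,215),(593,393),.042)
L('base outer',(495,14),(694,482),.018)
L('base jaw side',(252,135),(490,576),.018)
L('land in edges (z26)',(430,262),(502,412),.026)
L('base left (cam)',(20,382),(160,598),.018)
print('shaft',f(155,530,.071), 'stop', f(590,520,.04))
# handle in full img
print('handle top',onz(w,299,322,.112,True)[:2],'handle bottom',onz(w,301,297,.058,True)[:2])
c=read_camera('wrist'); import pickle; pickle.dump(c,open('w2.pkl','wb')); cv2.imwrite('pics/w2.png',c['color'])
for z in(.0,.012):
  print([np.round(proj(c,(x,y,z),True)) for x,y in[(.5136,.267),(.595,.218),(.432,.316)]])
```

```text
jaw [ 0.4751 -0.0191] [ 0.6364 -0.0295] -3.68 0.1616
fence42 [0.4665 0.0193] [0.6479 0.0076] -3.69 0.1818
fence ends [0.5143 0.0155] [0.5958 0.0113] -2.98 0.0816
base outer [0.4491 0.05  ] [0.6761 0.0352] -3.74 0.2275
base jaw side [ 0.4421 -0.0541] [ 0.6687 -0.0691] -3.8 0.2272
land in edges (z26) [ 0.5195 -0.02  ] [ 0.5915 -0.0255] -4.37 0.0722
base left (cam) [ 0.4772 -0.1979] [ 0.6003 -0.2097] -5.48 0.1237
shaft [ 0.54557041 -0.16038769] stop [ 0.65121123 -0.01473516]
handle top [ 0.60745417 -0.15165737] handle bottom [ 0.61110495 -0.15619464]
[array([327., 160.]), array([328., 230.]), array([327.,  82.])]
[array([327., 162.]), array([328., 234.]), array([327.,  82.])]
```

View pics/w2.png

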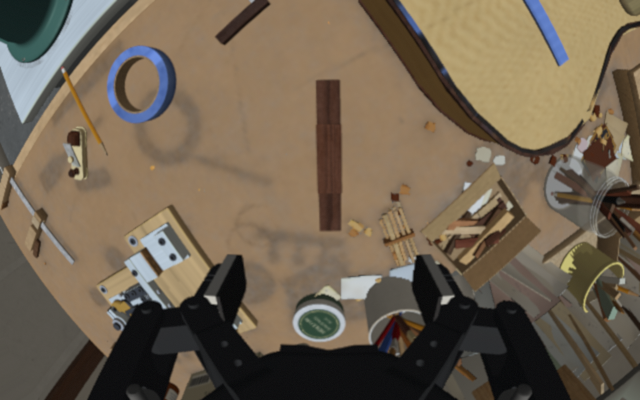

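The blank is in view from (328,80) to (330,231), centred about (329,156), straight along the image column. That matches the top estimate.

Run:
```python
from h import *
import pickle
c=pickle.load(open('w2.pkl','rb'))
a,b=onz(c,328.5,80,.01,True),onz(c,330,231,.01,True); d=a-b
print(a,b,(a+b)/2,np.linalg.norm(d),np.degrees(np.arctan2(d[1],d[0])))
m=(a+b)/2
go(round(.5*(m[0]+.5136),4),round(.5*(m[1]+.267),4),.019,148.6)
```

```text
[0.43088493 0.31889005 0.01      ] [0.593732   0.22235822 0.01      ] [0.51230847 0.27062414 0.01      ] 0.18930812182873746 149.34155556225977
t 2.7 at [0.5159 0.2661 0.2478] F [0.3 0.1 0.4] w 1.0
-> (np.float64(0.513), np.float64(0.2688), 0.019, 148.6) d [0.0039 0.0011 0.2288] rot [-0.08 -0.    0.05]
```

Call:
jog_arm(
  deltas=[0.004,0.001,0.05,0,0,0,0.2,0.004,0.001,0.1,0,0,0,0.2,0.004,0.001,0.14,0,0,0,0.2,0.004,0.001,0.17,0,0,0,0.2,0.004,0.001,0.195,0,0,0,0.2,0.004,0.001,0.21,0,0,0,0.2,0.004,0.001,0.22,0,0,0,0.2,0.004,0.001,0.228,0,0,0,0.2],
)

```text
time: 3.5
tool_pos: [0.514, 0.2684, 0.0204]
tcp_rot: [0.852, 3.023, 0.001]
wrist_force: [0.0, 0.1, 0.0]
width: 0.601
grip_force: 0.0
```

Call:
jog_arm(
  deltas=[0,0,0,0,0,0,0.2,0,0,0,0,0,0,-0.2,0,0,0,0,0,0,-0.5,0,0,0,0,0,0,-0.9,0,0,0,0,0,0,-0.9,0,0,0,0,0,0,-0.9,0,0,0,0,0,0,-0.9],
  squeeze=35,
)

```text
time: 4.2
tool_pos: [0.5145, 0.2698, 0.0217]
tcp_rot: [0.85, 3.022, 0.003]
wrist_force: [-0.3, -0.5, 5.5]
width: 0.317
grip_force: 35.1
```

Call:
jog_arm(
  deltas=[0,0,-0.03,0,0,0,-0.9,0,0,-0.07,0,0,0,-0.9,0,0,-0.1,0,0,0,-0.9,0,0,-0.1,0,0,0,-0.9,0,0,-0.1,0,0,-5,-0.9,0,0,-0.1,0,0,-13,-0.9,0,0,-0.1,0,0,-20,-0.9,0,0,-0.1,0,0,-27.3,-0.9],
)

```text
time: 5.0
tool_pos: [0.5121, 0.2686, 0.1186]
tcp_rot: [-0.104, -3.137, 0.002]
wrist_force: [-0.0, 0.2, -1.4]
width: 0.309
grip_force: 34.8
```

```bash
python3 -c "
from h import *
go(.545,-.005,.12,176.3)"
```

```text
t 5.0 at [0.5121 0.2686 0.1186] F [-0.   0.2 -1.4] w 0.309
-> (0.545, -0.005, 0.12, 176.3) d [-0.051  -0.2709 -0.0012] rot [-0.07 -0.14 -0.11]
```

Call:
jog_arm(
  deltas=[-0.01,-0.03,0,0,0,0,-0.9,-0.015,-0.07,0,0,0,0,-0.9,-0.02,-0.115,0,0,0,0,-0.9,-0.03,-0.16,0,0,0,0,-0.9,-0.04,-0.2,0,0,0,0,-0.9,-0.046,-0.24,0,0,0,0,-0.9,-0.051,-0.26,0,0,0,0,-0.9,-0.051,-0.271,0,0,0,0,-0.9],
)

```text
time: 5.8
tool_pos: [0.544, -0.0067, 0.119]
tcp_rot: [-0.116, -3.138, 0.0]
wrist_force: [-0.2, 0.7, -1.9]
width: 0.308
grip_force: 34.9
```

Call:
jog_arm(
  deltas=[0,0,0.01,0,0,0,-0.9,0,0,0.02,0,0,0,-0.9,0,0,0.03,0,0,0,-0.9,0,0,0.035,0,0,0,-0.9,0,0,0.035,0,0,0,-0.9],
)

```text
time: 6.3
tool_pos: [0.5434, -0.0039, 0.0836]
tcp_rot: [-0.11, -3.137, -0.0]
wrist_force: [-0.8, 0.2, -1.2]
width: 0.311
grip_force: 34.8
```

```bash
python3 -c "
from h import *
import pickle
go(.545,-.005,.08,176.3)
c=read_camera('wrist'); pickle.dump(c,open('w3.pkl','wb')); cv2.imwrite('pics/w3.png',cv2.resize(c['color'][60:360,120:520],None,fx=2,fy=2,interpolation=cv2.INTER_CUBIC))"
```

```text
t 6.3 at [ 0.5434 -0.0039  0.0836] F [-0.8  0.2 -1.2] w 0.311
-> (0.545, -0.005, 0.08, 176.3) d [-0.0017 -0.001   0.0036] rot [ 0.   -0.18 -0.33]
```

View pics/w3.png

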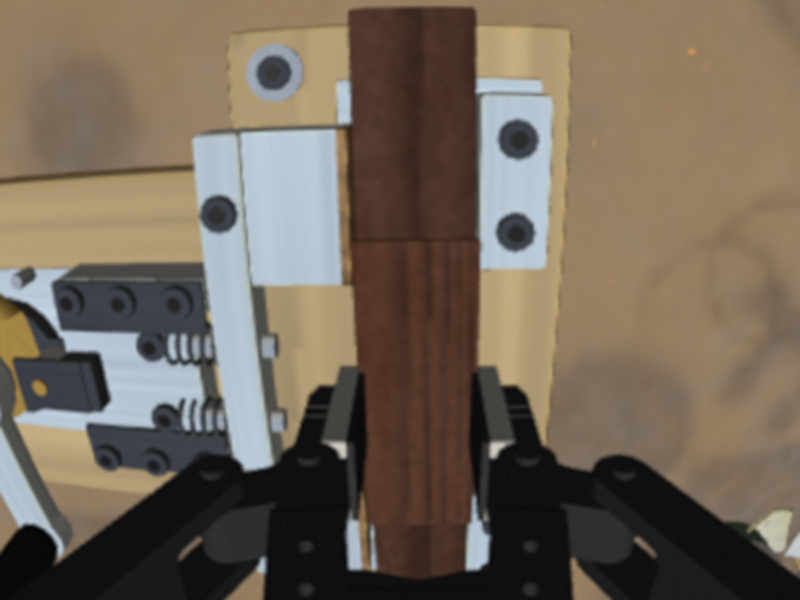

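Close up, the blank sits lengthwise above the nest. The jaw pad's face is at crop x≈338 (y 130–285) and the fence face at x≈480 (y 95–268), both parallel to the bar.

Run:
```python
from h import *
import pickle
w=pickle.load(open('w3.pkl','rb'))
f=lambda x,y,z:onz(w,120+(x+.5)/2-.5,60+(y+.5)/2-.5,z,True)[:2]
s=readout.read_state(); p=np.array(s['tool_pos'][:2])
a=np.radians(-3.7); ex=np.array([np.cos(a),np.sin(a)]); ey=np.array([-ex[1],ex[0]])
for n,q in dict(jawA=f(335,130,.043),jawB=f(342,285,.043),fenA=f(481,95,.042),fenB=f(480,268,.042),blA=f(349,9,.02+.06+.0),blB=f(475,9,.08),bC=f(360,240,.08),bD=f(479,240,.08),landend=f(340,82,.026),base=f(572,30,.018)).items(): print(n,q.round(4),'rel tcp along ex,ey',((q-p)@ex).round(4),((q-p)@ey).round(4))
```

```text
jawA [ 0.4747 -0.0213] rel tcp along ex,ey -0.0681 -0.0217
jawB [ 0.5192 -0.0239] rel tcp along ex,ey -0.0236 -0.0214
fenA [0.4681 0.0186] rel tcp along ex,ey -0.0773 0.0177
fenB [0.5171 0.0161] rel tcp along ex,ey -0.0282 0.0183
blA [ 0.4461 -0.0111] rel tcp along ex,ey -0.0973 -0.0133
blB [0.448  0.0148] rel tcp along ex,ey -0.0971 0.0125
bC [ 0.4958 -0.013 ] rel tcp along ex,ey -0.0476 -0.0121
bD [0.4976 0.013 ] rel tcp along ex,ey -0.0475 0.014
landend [ 0.462  -0.0209] rel tcp along ex,ey -0.0808 -0.0221
base [0.4498 0.0507] rel tcp along ex,ey -0.0976 0.0485
```

Call:
jog_arm(
  deltas=[0,-0.001,0,0,0,-0.3,-0.9,0,-0.001,0.01,0,0,-0.3,-0.9,0,-0.001,0.018,0,0,-0.3,-0.9,0,-0.001,0.024,0,0,-0.3,-0.9,0,-0.001,0.028,0,0,-0.3,-0.9,0,-0.001,0.032,0,0,-0.3,-0.9,0,-0.001,0.032,0,0,-0.3,-0.9],
)

```text
time: 7.05
tool_pos: [0.5441, -0.0059, 0.0525]
tcp_rot: [-0.105, -3.139, -0.0]
wrist_force: [-0.3, -0.4, -0.2]
width: 0.311
grip_force: 34.8
```

Call:
jog_arm(
  deltas=[0,0,0.002,0,0,0,-0.9,0,0,0.004,0,0,0,-0.9,0,0,0.005,0,0,0,-0.9,0,0,0.005,0,0,0,-0.9],
)

```text
time: 7.45
tool_pos: [0.5446, -0.0058, 0.0482]
tcp_rot: [-0.104, -3.14, 0.0]
wrist_force: [-0.7, -0.9, -1.1]
width: 0.312
grip_force: 34.8
```

Call:
jog_arm(
  deltas=[0,0,0.001,0,0,0,-0.9,0,0,0.002,0,0,0,-0.9,0,0,0.002,0,0,0,-0.9],
)

```text
time: 7.75
tool_pos: [0.5449, -0.0058, 0.0477]
tcp_rot: [-0.104, -3.14, -0.0]
wrist_force: [-3.0, 0.4, 8.2]
width: 0.307
grip_force: 35.8
```

Call:
jog_arm(
  deltas=[0,0,-0.001,0,0,0,-0.9,-0.003,0,-0.001,0,0,0,-0.9,-0.006,0,-0.001,0,0,0,-0.9,-0.008,0,-0.001,0,0,0,-0.9,-0.01,0,-0.001,0,0,0,-0.9,-0.01,0,-0.001,0,0,0,-0.9],
)

```text
time: 8.35
tool_pos: [0.5548, -0.0065, 0.0477]
tcp_rot: [-0.104, -3.14, -0.0]
wrist_force: [-3.5, 0.3, 5.3]
width: 0.313
grip_force: 35.5
```

Call:
jog_arm(
  deltas=[-0.001,0,0,0,0,0,-0.9,-0.002,0,0,0,0,0,-0.9],
)

```text
time: 8.55
tool_pos: [0.5561, -0.0066, 0.0477]
tcp_rot: [-0.104, -3.138, -0.0]
wrist_force: [-4.4, 0.9, 7.4]
width: 0.311
grip_force: 35.7
```

Call:
jog_arm(
  deltas=[-0.001,0,-0.0005,0,0,0,-0.9,-0.002,0,-0.0005,0,0,0,-0.9,-0.002,0,-0.0005,0,0,0,-0.9],
)

```text
time: 8.85
tool_pos: [0.5588, -0.0068, 0.0478]
tcp_rot: [0.105, 3.14, 0.0]
wrist_force: [-1.1, 1.0, 2.7]
width: 0.309
grip_force: 35.2
```

Call:
jog_arm(
  deltas=[-0.001,0,0,0,0,0,-0.9,-0.002,0,0,0,0,0,-0.9,-0.002,0,0,0,0,0,-0.9],
)

```text
time: 9.15
tool_pos: [0.5601, -0.0069, 0.0477]
tcp_rot: [-0.104, -3.138, -0.0]
wrist_force: [-4.2, 0.8, 5.6]
width: 0.311
grip_force: 35.5
```

Call:
jog_arm(
  deltas=[-0.001,0,-0.0005,0,0,0,-0.9,-0.002,0,-0.0005,0,0,0,-0.9,-0.002,0,-0.0005,0,0,0,-0.9],
)

```text
time: 9.45
tool_pos: [0.5602, -0.0069, 0.0477]
tcp_rot: [-0.104, -3.134, -0.0]
wrist_force: [-8.8, 0.3, 7.9]
width: 0.311
grip_force: 35.7
```

```bash
python3 -c "
from h import *
go(.56,-.007,.08,176.3)
c=read_camera('wrist'); cv2.imwrite('pics/w4.png',c['color'])
c=read_camera('top'); cv2.imwrite('pics/w4.png',cv2.resize(c['color'][175:275,285:400],None,fx=5,fy=5,interpolation=cv2.INTER_CUBIC))
"
```

```text
t 9.45 at [ 0.5602 -0.0069  0.0477] F [-8.8  0.3  7.9] w 0.311
-> (0.56, -0.007, 0.08, 176.3) d [ 0.0003 -0.0002 -0.0323] rot [-0.   -0.32 -0.11]
```

Call:
jog_arm(
  deltas=[-0.001,0,0,0,0,0,-0.9,-0.001,0,-0.001,0,0,0,-0.2,-0.001,0,-0.001,0,0,0,0.1,-0.001,0,-0.001,0,0,0,0.1,-0.001,0,-0.02,0,0,0,0.1,-0.001,0,-0.05,0,0,0,0.1,-0.001,0,-0.08,0,0,0,0.1,-0.001,0,-0.1,0,0,0,0.1],
)

```text
time: 10.35
tool_pos: [0.5652, -0.0072, 0.1507]
tcp_rot: [0.104, 3.136, -0.0]
wrist_force: [0.7, 0.6, 0.8]
width: 0.549
grip_force: 0.0
```

```bash
python3 -c "
from h import *
import pickle
go(.56,-.007,.15,176.3)
c=read_camera('wrist');pickle.dump(c,open('w5.pkl','wb')); cv2.imwrite('pics/w5.png',cv2.resize(c['color'][60:360,90:490],None,fx=2,fy=2,interpolation=cv2.INTER_CUBIC))"
```

```text
t 10.35 at [ 0.5652 -0.0072  0.1507] F [0.7 0.6 0.8] w 0.549
-> (0.56, -0.007, 0.15, 176.3) d [ 0.0052 -0.0001  0.0007] rot [ 0.    0.22 -0.11]
```

View pics/w5.png

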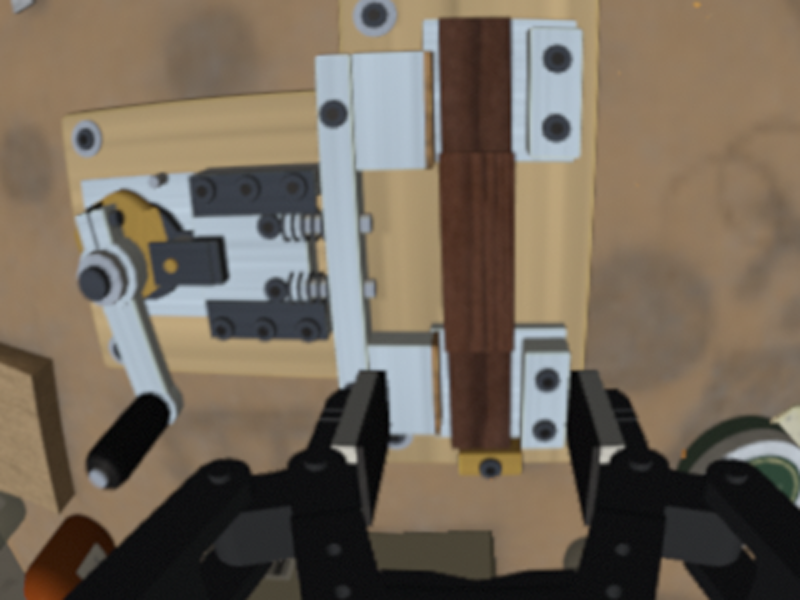

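Blank lies flat on the lands with its far end (485,448) against the brass stop (490,462). The shaft end is at (95,282); the handle runs from its foot (165,400) to its top (100,478).

Run:
```python
from h import *
import pickle
w=pickle.load(open('w5.pkl','rb'))
f=lambda x,y,z:onz(w,90+(x+.5)/2-.5,60+(y+.5)/2-.5,z,True)[:2]
s=f(94,282,.071); h1=f(100,478,.112); h0=f(160,402,.058)
print('shaft',s,'top',h1,'foot',h0)
for h in(h1,h0): print(np.linalg.norm(h-s),np.degrees(np.arctan2(*(h-s)[::-1])))
def g(u,v,z): return onz(read_camera('top'),u,v,z)[:2]
c=read_camera('scene'); 
print('stop face',f(487,450,.036),'fence/jaw inner',f(580,160,.042),f(522,338,.042))
cc=read_camera('top'); cv2.imwrite('pics/t6.png',cv2.resize(cc['color'][180:265,320:410],None,fx=6,fy=6,interpolation=cv2.INTER_CUBIC))
```

```text
shaft [ 0.54647456 -0.1625017 ] top [ 0.61386471 -0.15881731] foot [ 0.6100156  -0.15480815]
0.06749078730370714 3.129385119922545
0.06400510448298978 6.903764449157267
stop face [ 0.6538483  -0.00845238] fence/jaw inner [0.51959888 0.03544649] [0.59305388 0.00976976]
```

View pics/t6.png

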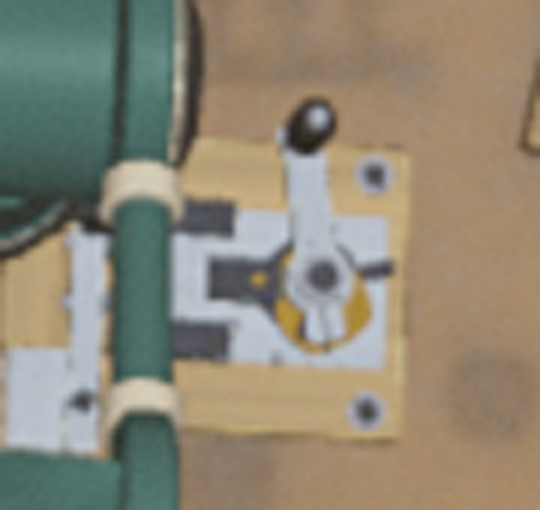

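Top view confirms it: handle top at (318,115), shaft at (323,275). The handle comes out at about (0.6125,-0.157) and the cam axis at (0.548,-0.1635), a radius of 65 mm, which is right.

```bash
python3 -c "
from h import *
go(.6125,-.157,.165,176.3)"
```

```text
t 10.5 at [ 0.5655 -0.0072  0.1501] F [-0.7 -0.1  0.2] w 0.547
-> (0.6125, -0.157, 0.165, 176.3) d [-0.057  -0.1463 -0.0146] rot [ 0.    0.28 -0.11]
```

Call:
jog_arm(
  deltas=[-0.015,-0.03,-0.015,0,0,0,0.3,-0.03,-0.07,-0.015,0,0,0,0.3,-0.045,-0.11,-0.015,0,0,0,0.3,-0.057,-0.135,-0.015,0,0,0,0.3,-0.057,-0.146,-0.015,0,0,0,0.3,-0.057,-0.146,-0.015,0,0,0,0.3],
)

```text
time: 11.1
tool_pos: [0.6096, -0.1575, 0.1612]
tcp_rot: [-0.108, -3.137, -0.001]
wrist_force: [-0.6, -0.1, -0.4]
width: 0.647
grip_force: 0.0
```

```bash
python3 -c "
from h import *
go(.6125,-.157,.094,176.3)
c=read_camera('wrist');cv2.imwrite('pics/w7.png',c['color'])
for z in (.058,.112): print(proj(c,(.6125,-.157,z),True))"
```

```text
t 11.1 at [ 0.6096 -0.1575  0.1612] F [-0.6 -0.1 -0.4] w 0.647
-> (0.6125, -0.157, 0.094, 176.3) d [-0.0031  0.0007  0.0672] rot [ 0.04 -0.18 -0.24]
(np.float64(329.2145386915721), np.float64(205.44598673718542))
(np.float64(329.46604925866245), np.float64(235.67190702172337))
```

View pics/w7.png

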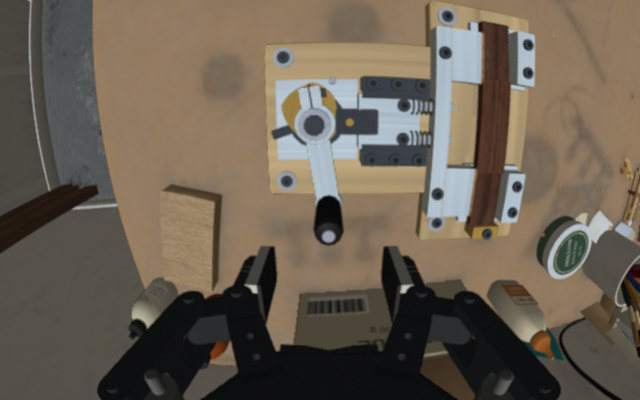

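The handle top at (328.5,236) matches the projection (329.5,235.7). The stop pin is visible at (333,80) and the shaft's lug at (282,131), so I can estimate the turn to the stop.

Run:
```python
from h import *
c=read_camera('wrist'); C=np.array([.548,-.1635])
for z in(.024,.029,.034):
  for n,(u,v) in dict(pin=(333,80),lug=(279,132)).items():
    d=onz(c,u,v,z,True)[:2]-C; print(z,n,np.linalg.norm(d).round(4),np.degrees(np.arctan2(d[1],d[0])).round(1))
```

```text
0.024 pin 0.0378 152.3
0.024 lug 0.0324 -76.9
0.029 pin 0.0376 152.3
0.029 lug 0.0315 -77.6
0.034 pin 0.0374 152.2
0.034 lug 0.0305 -78.3
```

Call:
jog_arm(
  deltas=[-0.003,0.0005,0.02,0,0,0,0.3,-0.003,0.0005,0.04,0,0,0,0.3,-0.003,0.0005,0.055,0,0,0,0.3,-0.003,0.0005,0.067,0,0,0,0.3,-0.003,0.0005,0.067,0,0,0,0.3],
)

```text
time: 11.7
tool_pos: [0.612, -0.1549, 0.0938]
tcp_rot: [-0.103, -3.136, -0.002]
wrist_force: [-0.1, 0.3, -0.2]
width: 0.647
grip_force: 0.0
```

Call:
jog_arm(
  deltas=[0,0,0,0,0,0,0,0,0,0,0,0,0,-0.3,0,0,0,0,0,0,-0.7,0,0,0,0,0,0,-0.9,0,0,0,0,0,0,-0.9,0,0,0,0,0,0,-0.9],
  squeeze=40,
)

```text
time: 12.3
tool_pos: [0.6148, -0.1566, 0.0976]
tcp_rot: [0.105, 3.138, -0.001]
wrist_force: [0.4, 0.1, 5.2]
width: 0.217
grip_force: 39.3
```

```bash
cat > arc.py <<'E'
from h import *
C=np.array([.548,-.1635]); A0=np.radians(6)
def P(t): return C+.065*np.array([np.cos(A0-t),np.sin(A0-t)])
def rows(a,ts):
    y=np.radians(176.2); X=np.array([np.cos(y),np.sin(y)]); Y=np.array([np.sin(y),-np.cos(y)])
    print('from',a,[(t,round((P(t)-P(a))@X,4),round((P(t)-P(a))@Y,4)) for t in ts])
def st():
    s=readout.read_state(); p=np.array(s['tool_pos'][:2])-np.array([.0023,.0004])-C; a=np.arctan2(p[1],p[0]); F=np.array(s['wrist_force'])
    print('t',round(s['time'],2),'turn',round((A0-a)%(2*np.pi),3),'r',np.hypot(*p).round(4),'need cw force',round(-F[:2]@np.array([np.sin(a),-np.cos(a)]),2),'rad out',round(F[:2]@np.array([np.cos(a),np.sin(a)]),2),'Fz',F[2].round(1),'w',round(float(s['width']),3))
E
python3 -c "
from arc import *
st(); rows(0,[.08,.16,.24,.32,.4,.48,.56,.64]); rows(.64,[.72,.8,.88,.96,1.04,1.12,1.2])"
```

```text
t 12.3 turn 0.005 r 0.0648 need cw force 0.11 rad out 0.39 Fz 5.2 w 0.217
from 0 [(0.08, np.float64(-0.0007), np.float64(-0.0052)), (0.16, np.float64(-0.0009), np.float64(-0.0103)), (0.24, np.float64(-0.0008), np.float64(-0.0155)), (0.32, np.float64(-0.0002), np.float64(-0.0207)), (0.4, np.float64(0.0007), np.float64(-0.0258)), (0.48, np.float64(0.0021), np.float64(-0.0308)), (0.56, np.float64(0.0039), np.float64(-0.0357)), (0.64, np.float64(0.0061), np.float64(-0.0404))]
from 0.64 [(0.72, np.float64(0.0025), np.float64(-0.0045)), (0.8, np.float64(0.0054), np.float64(-0.0089)), (0.88, np.float64(0.0086), np.float64(-0.0129)), (0.96, np.float64(0.0122), np.float64(-0.0167)), (1.04, np.float64(0.016), np.float64(-0.0203)), (1.12, np.float64(0.0201), np.float64(-0.0235)), (1.2, np.float64(0.0245), np.float64(-0.0263))]
```

Call:
jog_arm(
  deltas=[-0.0007,-0.005,-0.003,0,0,0,-0.9,-0.0009,-0.0103,-0.003,0,0,0,-0.9,-0.0008,-0.0155,-0.003,0,0,0,-0.9,-0.0002,-0.0207,-0.003,0,0,0,-0.9,0.0007,-0.0258,-0.003,0,0,0,-0.9,0.0021,-0.0308,-0.003,0,0,0,-0.9,0.0039,-0.0357,-0.003,0,0,0,-0.9,0.0061,-0.0404,-0.003,0,0,0,-0.9],
)

```text
time: 13.1
tool_pos: [0.606, -0.1965, 0.0981]
tcp_rot: [0.105, 3.138, 0.0]
wrist_force: [7.3, 0.1, -6.5]
width: 0.215
grip_force: 40.3
```

```bash
python3 -c "
from arc import *
st()"
```

```text
t 13.1 turn 0.644 r 0.065 need cw force 3.86 rad out 6.25 Fz -6.5 w 0.215
```

Call:
jog_arm(
  deltas=[0.0005,-0.0045,0.0015,0,0,0,-0.9,0.0034,-0.0089,0.0015,0,0,0,-0.9,0.0066,-0.0129,0.0015,0,0,0,-0.9,0.0102,-0.0167,0.0015,0,0,0,-0.9,0.014,-0.0203,0.0015,0,0,0,-0.9,0.0181,-0.0235,0.0015,0,0,0,-0.9,0.0225,-0.0263,0.0015,0,0,0,-0.9],
)

```text
time: 13.8
tool_pos: [0.581, -0.2214, 0.0978]
tcp_rot: [0.105, 3.138, -0.001]
wrist_force: [5.2, 1.6, -3.1]
width: 0.217
grip_force: 40.8
```

```bash
python3 -c "
from arc import *
st(); rows(1.2,[1.25,1.3,1.35,1.4,1.45,1.5])"
```

```text
t 13.8 turn 1.191 r 0.0659 need cw force 5.37 rad out 1.0 Fz -3.1 w 0.217
from 1.2 [(1.25, np.float64(0.0028), np.float64(-0.0016)), (1.3, np.float64(0.0057), np.float64(-0.0031)), (1.35, np.float64(0.0087), np.float64(-0.0044)), (1.4, np.float64(0.0117), np.float64(-0.0055)), (1.45, np.float64(0.0148), np.float64(-0.0066)), (1.5, np.float64(0.018), np.float64(-0.0074))]
```

Call:
jog_arm(
  deltas=[0.0028,-0.0016,0,0,0,0,-0.9,0.0057,-0.0031,0,0,0,0,-0.9,0.0087,-0.0044,0,0,0,0,-0.9,0.0087,-0.0044,0,0,0,0,-0.9],
)

```text
time: 14.2
tool_pos: [0.5724, -0.2253, 0.0978]
tcp_rot: [0.105, 3.138, -0.001]
wrist_force: [5.1, 0.5, -2.9]
width: 0.217
grip_force: 40.7
```

```bash
python3 -c "
from arc import *
st(); rows(1.35,[1.4,1.45,1.5,1.55]);rows(1.5,[1.55,1.6,1.65]);rows(1.65,[1.7,1.75,1.8])"
```

```text
t 14.2 turn 1.334 r 0.066 need cw force 4.96 rad out 1.21 Fz -2.9 w 0.217
from 1.35 [(1.4, np.float64(0.003), np.float64(-0.0012)), (1.45, np.float64(0.0061), np.float64(-0.0022)), (1.5, np.float64(0.0093), np.float64(-0.003)), (1.55, np.float64(0.0124), np.float64(-0.0037))]
from 1.5 [(1.55, np.float64(0.0032), np.float64(-0.0007)), (1.6, np.float64(0.0064), np.float64(-0.0012)), (1.65, np.float64(0.0096), np.float64(-0.0016))]
from 1.65 [(1.7, np.float64(0.0032), np.float64(-0.0002)), (1.75, np.float64(0.0065), np.float64(-0.0003)), (1.8, np.float64(0.0097), np.float64(-0.0002))]
```

Call:
jog_arm(
  deltas=[0.003,-0.0012,0,0,0,0,-0.9,0.0061,-0.0022,0,0,0,0,-0.9,0.0093,-0.003,0,0,0,0,-0.9,0.0093,-0.003,0,0,0,0,-0.9],
)

```text
time: 14.6
tool_pos: [0.5631, -0.2279, 0.0978]
tcp_rot: [0.105, 3.137, -0.002]
wrist_force: [5.3, -1.1, -4.0]
width: 0.217
grip_force: 40.6
```

```bash
python3 -c "
from arc import *
st()"
```

```text
t 14.6 turn 1.48 r 0.0661 need cw force 4.99 rad out 2.09 Fz -4.0 w 0.217
```

Call:
jog_arm(
  deltas=[0.0032,-0.0007,0,0,0,0,-0.9,0.0032,-0.0007,0,0,0,0,-0.9],
)

```text
time: 14.8
tool_pos: [0.56, -0.2285, 0.0978]
tcp_rot: [0.105, 3.137, -0.002]
wrist_force: [6.8, -1.5, -4.8]
width: 0.217
grip_force: 40.6
```

```bash
python3 -c "
from arc import *
st()"
```

```text
t 14.8 turn 1.528 r 0.0661 need cw force 6.54 rad out 2.47 Fz -4.8 w 0.217
```

Call:
jog_arm(
  deltas=[0.0032,-0.0005,0,0,0,0,-0.9,0.0032,-0.0005,0,0,0,0,-0.9],
)

```text
time: 15.0
tool_pos: [0.557, -0.2289, 0.0978]
tcp_rot: [0.105, 3.136, -0.003]
wrist_force: [7.8, -1.2, -6.2]
width: 0.214
grip_force: 40.5
```

```bash
python3 -c "
from arc import *
st()"
```

```text
t 15.0 turn 1.574 r 0.0661 need cw force 7.64 rad out 2.0 Fz -6.2 w 0.214
```

Call:
jog_arm(
  deltas=[0.0032,-0.0004,0.001,0,0,0,-0.9,0.0032,-0.0004,0.001,0,0,0,-0.9],
)

```text
time: 15.2
tool_pos: [0.5544, -0.2292, 0.0977]
tcp_rot: [0.105, 3.135, -0.003]
wrist_force: [6.1, -0.5, -1.8]
width: 0.218
grip_force: 40.9
```

```bash
python3 -c "
from arc import *
st()"
```

```text
t 15.2 turn 1.614 r 0.0662 need cw force 6.08 rad out 0.84 Fz -1.8 w 0.218
```

Call:
jog_arm(
  deltas=[0.0032,-0.0002,0,0,0,0,-0.9,0.0032,-0.0002,0,0,0,0,-0.9],
)

```text
time: 15.4
tool_pos: [0.55, -0.2293, 0.0976]
tcp_rot: [0.104, 3.138, -0.004]
wrist_force: [3.2, -2.7, 1.3]
width: 0.217
grip_force: 41.2
```

```bash
python3 -c "
from arc import *
st()"
```

```text
t 15.4 turn 1.68 r 0.0662 need cw force 3.19 rad out 2.67 Fz 1.3 w 0.217
```

Call:
jog_arm(
  deltas=[0.0032,0,0,0,0,0,-0.9,0.0032,0,0,0,0,0,-0.9],
)

```text
time: 15.6
tool_pos: [0.545, -0.2291, 0.0975]
tcp_rot: [-0.104, -3.138, 0.003]
wrist_force: [-1.8, -5.2, 5.3]
width: 0.213
grip_force: 41.7
```

```bash
python3 -c "
from arc import *
st()"
```

```text
t 15.6 turn 1.755 r 0.0662 need cw force -1.42 rad out 5.37 Fz 5.3 w 0.213
```

Call:
jog_arm(
  deltas=[0.0032,-0.001,-0.001,0,0,0,-0.9,0.0032,-0.001,-0.001,0,0,0,-0.9],
)

```text
time: 15.8
tool_pos: [0.5401, -0.2286, 0.0975]
tcp_rot: [-0.104, -3.134, -0.001]
wrist_force: [-6.6, -2.7, 6.3]
width: 0.215
grip_force: 41.7
```

```bash
python3 -c "
from arc import *
st()"
```

```text
t 15.8 turn 1.831 r 0.0663 need cw force -6.11 rad out 3.68 Fz 6.3 w 0.215
```

Call:
jog_arm(
  deltas=[0.002,0.0002,0,0,0,0,-0.9,0.002,0.0002,0,0,0,0,-0.9],
)

```text
time: 16.0
tool_pos: [0.5384, -0.2283, 0.0975]
tcp_rot: [-0.104, -3.135, -0.001]
wrist_force: [-5.1, -2.5, 6.7]
width: 0.213
grip_force: 41.7
```

```bash
python3 -c "
from arc import *
st()"
```

```text
t 16.0 turn 1.856 r 0.0662 need cw force -4.59 rad out 3.42 Fz 6.7 w 0.213
```

Call:
jog_arm(
  deltas=[0.002,0.0003,-0.001,0,0,0,-0.9,0.002,0.0003,-0.001,0,0,0,-0.9],
)

```text
time: 16.2
tool_pos: [0.5368, -0.2278, 0.0977]
tcp_rot: [-0.104, -3.136, -0.0]
wrist_force: [-4.8, -4.5, 0.1]
width: 0.217
grip_force: 41.1
```

```bash
python3 -c "
from arc import *
st()"
```

```text
t 16.2 turn 1.881 r 0.0661 need cw force -3.82 rad out 5.35 Fz 0.1 w 0.217
```

Call:
jog_arm(
  deltas=[0.0015,0.0003,0,0,0,0,-0.9,0.0015,0.0003,0,0,0,0,-0.9],
)

```text
time: 16.4
tool_pos: [0.5361, -0.2276, 0.0978]
tcp_rot: [-0.104, -3.137, 0.0]
wrist_force: [-1.8, -4.2, -1.6]
width: 0.214
grip_force: 40.9
```

```bash
python3 -c "
from arc import *
st()"
```

```text
t 16.4 turn 1.892 r 0.0661 need cw force -0.84 rad out 4.48 Fz -1.6 w 0.214
```

Call:
jog_arm(
  deltas=[0.0015,-0.0005,0,0,0,0,-0.9,0.0015,-0.0005,0,0,0,0,-0.9],
)

```text
time: 16.6
tool_pos: [0.5352, -0.2275, 0.0978]
tcp_rot: [-0.105, -3.138, -0.001]
wrist_force: [-0.6, -2.6, -3.5]
width: 0.217
grip_force: 40.6
```

```bash
python3 -c "
from arc import *
st()"
```

```text
t 16.6 turn 1.907 r 0.0661 need cw force -0.02 rad out 2.64 Fz -3.5 w 0.217
```

Call:
jog_arm(
  deltas=[0.0015,0.0003,0,0,0,0,-0.9,0.0015,0.0003,0,0,0,0,-0.9],
)

```text
time: 16.8
tool_pos: [0.534, -0.2271, 0.0979]
tcp_rot: [-0.104, -3.139, -0.001]
wrist_force: [-1.4, -3.2, -8.0]
width: 0.217
grip_force: 40.3
```

```bash
python3 -c "
from arc import *
st()"
```

```text
t 16.8 turn 1.925 r 0.0661 need cw force -0.56 rad out 3.43 Fz -8.0 w 0.217
```

Call:
jog_arm(
  deltas=[0.0015,0.0003,0.0015,0,0,0,-0.9,0.0015,0.0003,0.0015,0,0,0,-0.9,0.0015,0.0003,0.0015,0,0,0,-0.9],
)

```text
time: 17.1
tool_pos: [0.5336, -0.2271, 0.0978]
tcp_rot: [0.104, 3.139, -0.0]
wrist_force: [-0.2, -2.7, -3.5]
width: 0.217
grip_force: 40.7
```

```bash
python3 -c "
from arc import *
st()"
```

```text
t 17.1 turn 1.93 r 0.0662 need cw force 0.49 rad out 2.69 Fz -3.5 w 0.217
```

Call:
jog_arm(
  deltas=[0.001,0.0003,0,0,0,0,-0.9,0.001,0.0003,0,0,0,0,-0.9,0.001,0.0003,0,0,0,0,-0.9],
)

```text
time: 17.4
tool_pos: [0.5325, -0.2269, 0.0977]
tcp_rot: [0.104, 3.139, -0.001]
wrist_force: [0.3, -2.9, -0.8]
width: 0.218
grip_force: 40.9
```

```bash
python3 -c "
from arc import *
st()"
```

```text
t 17.4 turn 1.948 r 0.0662 need cw force 1.11 rad out 2.74 Fz -0.8 w 0.218
```

Force fell from +7.6 N to −6 N and is now about zero over 0.07 rad, so the roller is in the dwell. I'll let go and rise.

Call:
jog_arm(
  deltas=[0,0,0,0,0,0,-0.4,0,0,0,0,0,0,0,0,0,0,0,0,0,0.3,0,0,0,0,0,0,0.3,0,0,-0.02,0,0,0,0.3,0,0,-0.05,0,0,0,0.3,0,0,-0.08,0,0,0,0.3,0,0,-0.1,0,0,0,0.3],
)

```text
time: 18.2
tool_pos: [0.5329, -0.2269, 0.1997]
tcp_rot: [0.104, 3.138, -0.001]
wrist_force: [0.3, -0.6, 0.2]
width: 0.647
grip_force: 0.0
```

Run:
```python
from arc import *
import pickle
st(); c=read_camera('wrist'); pickle.dump(c,open('w8.pkl','wb')); cv2.imwrite('pics/w8.png',c['color'])
# expected pixel of handle top if crank at turn t; find the handle top (grey cap)
for t in(1.85,1.95,2.05,2.15): print(t,np.round(proj(c,(*P(t),.112),True),1))
g=cv2.cvtColor(c['color'],cv2.COLOR_BGR2GRAY); u,v=map(int,proj(c,(*P(1.95),.112),True))
p=g[v-25:v+25,u-25:u+25]; dark=(p<45).astype('uint8'); n,l,s_,ce=cv2.connectedComponentsWithStats(dark); print(u,v,s_[1:].tolist()[:6])
d=cv2.HoughCircles(p,cv2.HOUGH_GRADIENT,1,20,param1=80,param2=8,minRadius=4,maxRadius=14); print(d)
for r in range(0,50,3): print(' '.join(f'{x:3d}' for x in p[r,::3]))
```

```text
t 18.2 turn 1.941 r 0.0661 need cw force 0.46 rad out 0.53 Fz 0.2 w 0.647
1.85 [327.9 213.4]
1.95 [329.3 205.4]
2.05 [331.6 197.4]
2.15 [334.7 189.5]
329 205 [[13, 0, 24, 33, 513], [24, 33, 1, 1, 1]]
[[[24.5 20.5 13.4]]]
126 127 128 129 126 127  10   7  10   9   7  50 182 193 192 192 187
128 129 129 129 119  67   8   9   9   9   7   8 155 189 189 190 191
130 130 130 129 128  14   9   7  10   9   8   8 131 190 189 188 187
131 131 132 129 118   7  10  11  12  10   8   8  94 190 190 191 191
131 131 130 129 109   8   9  12  12  12  10  11  75 187 186 186 187
131 130 129 131 104   9  19  36  38  35  23  13  54 173 179 186 186
130 129 129 131  92  17  41  46  44  39  35  25  29 124 107 157 165
129 130 129 131  88  29  39  68 118 101  39  31  25 121 109 161 167
129 129 128 130 104  29  37 147 161 159 104  30  36 124 114 168 168
129 129 129 130 119  32  39 156 161 160 110  28  81 128 115 166 167
129 130 130 130 130 104  32 100 147 135  52  51 122 127 119 172 172
130 131 131 130 129 129 104  66  44  49  73 123 128 127 122 170 171
131 131 131 130 130 129 130 130 127 127 129 130 129 128 122 166 166
130 129 130 131 130 130 131 131 131 129 129 130 129 128 127 170 170
128 128 129 129 130 131 131 132 131 130 129 130 129 128 129 169 170
128 128 128 128 129 130 131 132 131 131 129 129 129 129 128 166 164
126 126 127 127 129 129 130 131 131 131 130 129 129 129 127 162 161
```

The handle stayed in place: its cap is at (329,205), which matches a turn of 1.95 rad. Next I'll check the blank numerically along and across the nest.

Run:
```python
from h import *
import pickle
c=pickle.load(open('w8.pkl','rb')); a=np.radians(-3.7); ex=np.array([np.cos(a),np.sin(a)]); ey=np.array([-ex[1],ex[0]]); N=np.array([.558,-.0015])
def prof(z,pts): return [tuple(int(k) for k in c['color'][int(round(v)),int(round(u))]) if 0<=v<400 and 0<=u<640 else None for u,v in(proj(c,(*(N+ex*x+ey*y),z),True) for x,y in pts)]
for x in(-60,60):
    print('across x',x); print([(y,sum(p)//3) for y,p in zip(range(-40,31,2),prof(.038,[(x/1e3,y/1e3) for y in range(-40,31,2)])) if p])
print('along');
for x,p in zip(range(-104,-84,2),prof(.036,[(x/1e3,0) for x in range(-104,-84,2)])): print(x,p,end=' ')
print()
for x,p in zip(range(80,112,2),prof(.038,[(x/1e3,0) for x in range(80,112,2)])): print(x,p,end=' ')
```

```text
across x -60
[(-40, 106), (-38, 157), (-36, 195), (-34, 196), (-32, 196), (-30, 195), (-28, 193), (-26, 192), (-24, 193), (-22, 193), (-20, 194), (-18, 195), (-16, 191), (-14, 184), (-12, 172), (-10, 102), (-8, 75), (-6, 58), (-4, 50), (-2, 45), (0, 42), (2, 49), (4, 51), (6, 52), (8, 54), (10, 53), (12, 53), (14, 63), (16, 90), (18, 126), (20, 172), (22, 189), (24, 193), (26, 193), (28, 195), (30, 195)]
across x 60
[(-40, 174), (-38, 187), (-36, 195), (-34, 197), (-32, 197), (-30, 196), (-28, 194), (-26, 193), (-24, 193), (-22, 194), (-20, 195), (-18, 195), (-16, 189), (-14, 186), (-12, 177), (-10, 110), (-8, 76), (-6, 55), (-4, 47), (-2, 41), (0, 42), (2, 41), (4, 49), (6, 50), (8, 50), (10, 49), (12, 56), (14, 70), (16, 84), (18, 111), (20, 184), (22, 191), (24, 189), (26, 167), (28, 115), (30, 64)]
along
-104 (119, 157, 179) -102 (120, 158, 180) -100 (119, 158, 180) -98 (120, 159, 182) -96 (73, 97, 116) -94 (40, 51, 71) -92 (36, 45, 67) -90 (36, 44, 66) -88 (35, 43, 64) -86 (33, 41, 62) 
80 (32, 39, 58) 82 (32, 39, 59) 84 (34, 42, 63) 86 (32, 40, 59) 88 (34, 43, 64) 90 (32, 40, 59) 92 (32, 41, 61) 94 (30, 58, 78) 96 (39, 83, 104) 98 (55, 106, 130) 100 (55, 104, 127) 102 (47, 80, 97) 104 (50, 56, 61) 106 (52, 88, 106) 108 (60, 97, 117) 110 (88, 120, 143)
```

```bash
python3 -c "
from workcell import finish_job
print(finish_job())"
```

```text
the job is handed in; nothing more can be done
None
```

I laid the blank flat in the nest against the end stop, turned the crank about 1.95 rad into the free dwell short of the stop pin, let go and handed the job in at about 18 s; the camera check after release showed it still clamped, but no verdict came back.

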